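Slide stock tubs into the numbered rack pockets

ROBOT

A 6-joint arm with a two-finger parallel gripper is mounted at the origin on the work surface. World frame = base frame: x ahead of the robot, y to its left, z up, the work surface at z = 0. Lengths are in m, angles in degrees, forces in N, time in s.
With the tool pointing down it reaches from about 0.35 to 0.725 m from the base axis. Payload 6 kg.
Tool frame: the origin (TCP) lies midway between the tips of the shut fingers; the grasp point (between the pads) lies 19 mm behind it (arm.grasp_offset is the distance from the TCP to the grasp point, in m); z points along the fingers, x is the direction in which the jaws open and shut, and the axes are right-handed (so a half turn about z gives the same grasp; the last joint's range is limited). The gripper opens to 85 mm and grips with 20 to 120 N. Pads are 22 mm wide; open, the fingers measure 114 mm over their backs; the gripper's body (76 mm by 85 mm) begins 54 mm behind the grasp point. The pads swing forward as they close: fully open they stand 13 mm farther back than shut.
Start: joints at [-54.047, 2.303, 4.859, 0, -92.561, -19.12], TCP at [0.174, -0.574, 0.231] pointing down, gripper open.
Joint ranges: [-146.85, 146.85], [-73.84, 115.35], [-62.03, 85.46], [-188.31, 113.3], [-161.28, -10.13], [-171.36, 171.36]. Speed limits (degrees/s): [147.25, 147.25, 172.46, 180, 180, 180].

INTERFACE

Orientations are given as a 3x3 rotation matrix whose columns are the frame's x, y, z axes.
In Python, from bench import arm gives the robot as it stands.
- The arm moves only by the tool carry_out, never from a script. Its argument "series" is a list that holds one entry, the list of rows, each a list of 4 numbers: the shift along the world's x, y, z scaled (see below), then the turn about the world's z scaled (see below). In form: [[[tx, ty, tz, yaw], ...]]. A call has 1 to 10 rows; each row shifts and turns the commanded pose from where the row before left it; what a row does not reach is not made up. The controller multiplies each number of a shift by 60 cm and each number of a turn by pi rad. A row lasts 1/12 s, in which the tool goes at most 41.7 mm and 7.16 degrees, less where a joint would pass 70% of its speed; a pose out of reach is approached as far as the arm can. A call with a number of a shift or a turn outside -1 to 1 is refused whole. A call with a gripper value outside its range is refused whole. "fingers" is the closure, from -1 (fully open) to 1 (shut), so that 0 is half open, set as the call begins (left out, the last holds). The fingers move at their own pace and stop on an object; "squeeze" is the grip in N (left out, the last holds). Time passes only in rows, so rows that do not move let the fingers close. It gives the time, the measured TCP pose, the force and the opening at its end, in the units of the state.
- arm.get_state(): the state, without advancing time (a new reading comes with each control period).
- arm.camera(name): name is "side" or "top" or "wrist"; returns the picture (400x640x3 uint8, red, green, blue); there is no depth.
- arm.camera_info(name): a dict with "K" (3x3 intrinsics, pixels), "extrinsics" (4x4, takes a point from world to camera coordinates). Camera axes: x right, y down, z forward; pixel columns grow to the right and rows downward; lengths in m; the calibration is good to about 2 mm. A picture is of the moment at which its call begins: read the wrist's pose just before it. camera_info takes no time and is no camera call; for the wrist camera it gives the pose at the moment of the call.
- arm.finish_job(): hands the job in, once; it reports no verdict.
The state is a dict: "time_s": time; "q": joint angles; "qd": joint speeds; "joint_torque": joint torques, N m; "eef_pos": TCP position; "orientation": TCP orientation; "contact_force": force on the tool from outside, world axes, zero at the start; "wrist_torque": the same for the moment, N m; "finger_gap": finger opening in m.
Only numpy, scipy, OpenCV 4.12 (cv2) and the standard library are available. Lean on these libraries where they do the work, as an engineer would, in place of code of your own. Each camera call takes 0.05 s, during which the arm holds its last target.

TASK

Put the three stock tubs away in the aluminium rack by sliding them along the table, without lifting or tipping them: first the yellow tub (one dot) into the pocket with the one-dot tag, then the green tub (two dots) into the two-dot pocket, then the red tub (three dots) into the three-dot pocket. Push each one fully home against the back of its pocket before the next one goes in, and do not disturb the other things on the table.

Things in the scene. Friction and masses are not known exactly. Their poses are not given: they have to be found in the camera images.
- tub1_center (a point): Closed round plastic tub, white with a yellow lid with one black dot; 90 mm diameter, 60 mm high, 0.18 to 0.35 kg, too wide to grip; stands loose on the table. Point on its axis, half-way up (30 mm). Any yaw will do.
- tub2_center (a point): Closed round plastic tub, white with a green lid with two black dots; 90 mm diameter, 60 mm high, 0.18 to 0.35 kg, too wide to grip; stands loose on the table. Point on its axis, half-way up (30 mm). Any yaw will do.
- tub3_center (a point): Closed round plastic tub, white with a red lid with three black dots; 90 mm diameter, 60 mm high, 0.18 to 0.35 kg, too wide to grip; stands loose on the table. Point on its axis, half-way up (30 mm). Any yaw will do.
- pocket1_home (a point): Home point of the pocket marked with the yellow tag with one black dot (78 x 32 x 5 mm, lying on the rack's back ledge): where the tub's centre is when it stands fully home, touching the back; 30 mm above the table. Its +x axis points horizontally into the pocket. Which of the rack's three pockets this is changes from start to start.
- pocket2_home (a point): Home point of the pocket marked with the green tag with two black dots (78 x 32 x 5 mm, lying on the rack's back ledge): where the tub's centre is when it stands fully home, touching the back; 30 mm above the table. Its +x axis points horizontally into the pocket. Which of the rack's three pockets this is changes from start to start.
- pocket3_home (a point): Home point of the pocket marked with the red tag with three black dots (78 x 32 x 5 mm, lying on the rack's back ledge): where the tub's centre is when it stands fully home, touching the back; 30 mm above the table. Its +x axis points horizontally into the pocket. Which of the rack's three pockets this is changes from start to start.
- rack: Fixed aluminium rack: three pockets side by side, open towards the robot, no floor. Origin on the table under the middle pocket's home point; +x into the pockets. Pockets 110 mm apart in y, 98 wide between 12 mm round-nosed walls 45 high that begin 30 mm before the home points (a tub at home stands out 15 mm); back ledge from 46 to 86 mm past them, 45 high. 342 mm long in y.
- carton: Small loose cardboard carton, 60 (its x) x 50 (its y) x 50 mm high, a bystander. Origin at the centre of its underside.
- roll: Loose roll of white labels standing on end, 54 mm diameter, 50 mm high, a bystander. Origin at the centre of its underside.
- jar: Loose amber jar with a black cap, 60 mm diameter, 70 mm high, a bystander. Origin at the centre of its underside.
- canister: Loose white canister with a blue cap, 84 mm diameter, 140 mm high, a bystander. Origin at the centre of its underside.
- marker: Loose thick black marker pen, 120 (its x) x 16 x 14 mm, lying on the table, a bystander. Origin at the centre of its underside.
- cards: Loose pad of white cards, 90 (its x) x 60 (its y) x 30 mm high, a bystander. Origin at the centre of its underside.
Not all that is in view belongs to the job. What is shaped like the part that bears tub2_center but pink is not meant.

How it is judged:
By the outcome, as a careful person would: the job done as asked, in the order asked, and still so for the second after the job is handed in, with the robot touching nothing.
It also fails if it takes over 72 s, if anything falls off the work surface, if the arm or the gripper's body presses on something with over 40 N, if the wrist force passes 120 N, or if a joint passes its speed limit or range.

## Working session

There is one attempt and no reset: what is moved stays moved. The work goes in short steps, Python scripts to look and compute and a tool call to move; the robot and the scene stay as the last step left them, time stands still between calls to the robot, and variables do not carry over. Pictures are saved under pics/ and viewed, and the job is handed in when it is done.

Besides the shell and the picture viewer there is one more tool, called after "Call:" by a JSON object that holds its "fn" and its "kwargs". carry_out: Moves the arm, as the interface text tells. Shifts and turns lie within -1 to 1; 1 stands for 60 cm of shift or pi rad of turn. Its arguments: {"type":"object","properties":{"series":{"type":"array","items":{"type":"array","items":{"type":"array","items":{"type":"number","minimum":-1,"maximum":1}}}},"fingers":{"type":"number"},"squeeze":{"type":"number"}},"required":["series"]}

```bash
mkdir -p pics; ls
python3 - <<'E'
from bench import arm
import cv2,numpy as np
for n in("top","side"):
    im=arm.camera(n); cv2.imwrite(f"pics/{n}0.png",im[:,:,::-1])
    i=arm.camera_info(n); print(n,np.round(i["K"],1).tolist(),np.round(i["extrinsics"],3).tolist())
s=arm.get_state();print(s["time_s"],s["eef_pos"],s["orientation"],s["contact_force"],s["finger_gap"])
E
```

```text
pics
top [[490.2, 0.0, 325.1], [0.0, 490.2, 198.0], [0.0, 0.0, 1.0]] [[0.013, -1.0, 0.006, -0.011], [-0.988, -0.014, -0.156, 0.512], [0.156, -0.004, -0.988, 1.386], [0.0, 0.0, 0.0, 1.0]]
side [[437.3, 0.0, 319.3], [0.0, 437.3, 204.0], [0.0, 0.0, 1.0]] [[-0.936, -0.352, -0.01, 0.441], [-0.175, 0.489, -0.854, 0.131], [0.305, -0.798, -0.52, 1.215], [0.0, 0.0, 0.0, 1.0]]
0.1 [ 0.17376051 -0.5739752   0.23035113] [[-2.89635140e-01  9.57136962e-01 -5.67018109e-04]
 [ 9.57135711e-01  2.89635680e-01  1.55024331e-03]
 [ 1.64802385e-03 -9.37083443e-05 -9.99998638e-01]] [ 0.44367646  0.92962501 -0.05497427] 0.08516648723134806
```

View pics/top0.png

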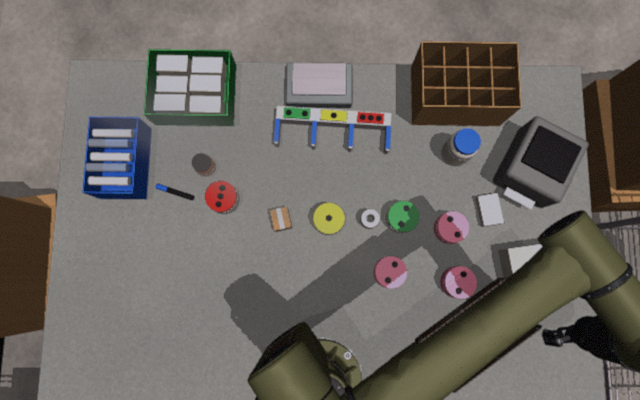

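View pics/side0.png

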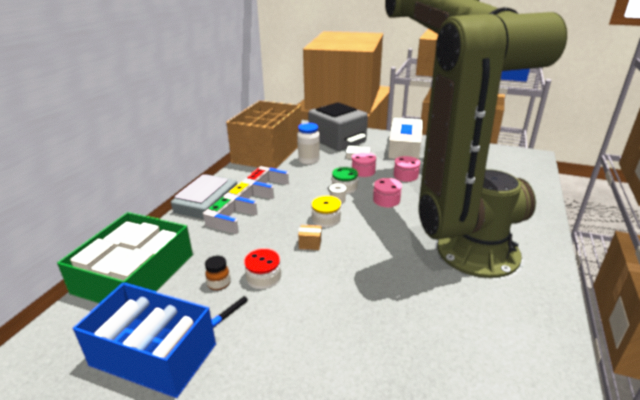

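```bash
cat > h.py <<'E'
from bench import arm
import cv2,numpy as np
def ray(n,uv,z,info=None):
    i=info or arm.camera_info(n);E=np.array(i["extrinsics"]);R,t=E[:3,:3],E[:3,3]
    c=-R.T@t;d=R.T@np.linalg.inv(i["K"])@np.array([uv[0],uv[1],1.]);return c+d*(z-c[2])/d[2]
def proj(n,p):
    i=arm.camera_info(n);E=np.array(i["extrinsics"]);c=E[:3,:3]@p+E[:3,3];u=np.array(i["K"])@c;return u[:2]/u[2]
HUE={"yellow":(22,35,120,100),"green":(50,80,100,50),"red":(0,6,190,120),"red2":(174,179,190,120),"pink":(160,178,60,80),"blue":(105,125,100,60)}
def blobs(im,c,mn=60):
    h=cv2.cvtColor(im,cv2.COLOR_RGB2HSV);a,b,s,v=HUE[c]
    m=cv2.inRange(h,(a,s,v),(b,255,255))
    if c=="red":
        m|=cv2.inRange(h,(174,s,v),(179,255,255))
    m=cv2.morphologyEx(m,cv2.MORPH_CLOSE,np.ones((3,3),np.uint8))
    o=[]
    for k in cv2.findContours(m,cv2.RETR_EXTERNAL,cv2.CHAIN_APPROX_NONE)[0]:
        A=cv2.contourArea(k)
        if A<mn: continue
        hl=cv2.convexHull(k);e=cv2.fitEllipse(hl) if len(hl)>5 else None
        M=cv2.moments(hl);o.append((A,(M["m10"]/M["m00"],M["m01"]/M["m00"]),e,cv2.boundingRect(k)))
    return o
E
python3 - <<'E'
from h import *
im=cv2.imread("pics/top0.png")[:,:,::-1].copy()
for c in("yellow","green","red","pink","blue"):
    for A,ct,e,bb in blobs(im,c,50):
        print(c,A,np.round(ct,1),bb,"z60:",np.round(ray("top",ct,.06),4)[:2],"z50:",np.round(ray("top",ct,.05),4)[:2])
cv2.imwrite("pics/crop0.png",cv2.resize(im[90:310,140:540,::-1],(800,440),interpolation=cv2.INTER_CUBIC))
E
```

```text
yellow 692.0 [328.5 217.9] (314, 203, 30, 31) z60: [ 0.4521 -0.0138] z50: [ 0.4533 -0.014 ]
yellow 209.0 [333.2 115.1] (321, 110, 26, 11) z60: [ 0.7572 -0.0241] z50: [ 0.7605 -0.0243]
green 692.0 [403.  215.9] (388, 201, 31, 31) z60: [ 0.4605 -0.2267] z50: [ 0.4618 -0.2283]
green 204.0 [296.4 112.9] (284, 108, 26, 11) z60: [0.7622 0.0843] z50: [0.7656 0.0849]
green 386.5 [192.8  79.2] (146, 50, 89, 66) z60: [0.8621 0.3951] z50: [0.8662 0.3979]
red 94.0 [215.  203.6] (206, 194, 23, 17) z60: [0.4888 0.3113] z50: [0.4902 0.3136]
red 75.5 [369.  117.6] (358, 113, 24, 10) z60: [ 0.7511 -0.1298] z50: [ 0.7544 -0.1308]
pink 518.0 [460.8 279.7] (443, 266, 34, 31) z60: [ 0.2829 -0.3865] z50: [ 0.2829 -0.3893]
pink 666.0 [388.5 270. ] (374, 256, 33, 32) z60: [ 0.3071 -0.184 ] z50: [ 0.3072 -0.1854]
pink 482.5 [448.2 229.5] (436, 213, 28, 31) z60: [ 0.4236 -0.3549] z50: [ 0.4245 -0.3575]
blue 502.5 [466.9 140.9] (454, 129, 27, 25) z60: [ 0.6845 -0.4165] z50: [ 0.6873 -0.4195]
blue 90.5 [387.5 136.9] (385, 126, 6, 23) z60: [ 0.6931 -0.1839] z50: [ 0.696  -0.1853]
blue 82.0 [350.5 134.5] (348, 124, 6, 22) z60: [ 0.6987 -0.0755] z50: [ 0.7016 -0.076 ]
blue 83.0 [313.5 132.1] (311, 121, 6, 23) z60: [0.7043 0.0331] z50: [0.7072 0.0333]
blue 84.5 [276.5 129.6] (274, 119, 6, 22) z60: [0.7103 0.1416] z50: [0.7133 0.1426]
blue 4617.5 [115.6 158.7] (82, 117, 67, 82) z60: [0.6162 0.6052] z50: [0.6185 0.6096]
```

View pics/crop0.png

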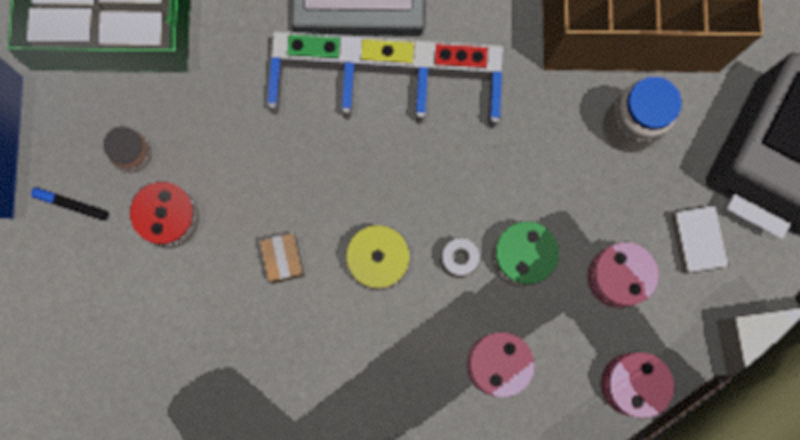

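Run:
```python
from h import *
im=cv2.imread("pics/top0.png")[:,:,::-1].copy()
HUE["red"]=(0,6,150,90)
for A,ct,e,bb in blobs(im,"red",60): print("red",A,np.round(ct,1),bb,np.round(ray("top",ct,.06),4)[:2],np.round(ray("top",ct,.05),4)[:2])
ims=cv2.imread("pics/side0.png")[:,:,::-1].copy()
for c in("yellow","green","red"):
    for A,ct,e,bb in blobs(ims,c,60): print("side",c,A,np.round(ct,1),bb,np.round(ray("side",ct,.06),4)[:2],np.round(ray("side",ct,.05),4)[:2])
for n,uv,z in [("roll",(370,218),.05),("carton",(280,219),.05),("jar",(203,161),.07),("marker end",(193,198),.014),("marker end2",(157,186),.014)]: print(n,np.round(ray("top",uv,z),3))
for u,v in [(276.5,141.5),(313.5,145),(350.5,147),(387.5,149.5)]: print("nose",np.round(ray("top",(u,v),.045),4))
for u,v in [(276,107),(391,113)]: print("backtop",np.round(ray("top",(u,v),.045),4))
cv2.imwrite("pics/rack0.png",cv2.resize(im[95:160,260:405,::-1],None,fx=5.5,fy=5.5,interpolation=cv2.INTER_NEAREST))
cv2.imwrite("pics/rackside0.png",cv2.resize(ims[155:240,190:300,::-1],None,fx=6,fy=6,interpolation=cv2.INTER_NEAREST))
```

```text
red 570.5 [219.6 196.9] (205, 182, 30, 30) [0.5083 0.299 ] [0.5099 0.3011]
red 200.0 [370.  117.5] (358, 113, 25, 10) [ 0.7513 -0.1326] [ 0.7546 -0.1336]
side yellow 393.5 [326.1 204.1] (312, 195, 29, 19) [ 0.4496 -0.0026] [ 0.4552 -0.018 ]
side yellow 105.0 [238.  187.7] (229, 182, 19, 12) [ 0.7525 -0.0023] [ 0.7625 -0.0178]
side green 7403.0 [126.1 258.1] (58, 213, 134, 90) [0.8373 0.4156] [0.8486 0.4062]
side green 117.5 [218.8 203.7] (209, 197, 21, 14) [0.7578 0.1051] [0.7679 0.0912]
side green 244.5 [344.3 173.5] (332, 167, 25, 14) [ 0.4593 -0.2122] [ 0.465  -0.2307]
side red 636.0 [261.5 260.9] (245, 249, 34, 25) [0.509  0.3086] [0.5154 0.2977]
side red 66.5 [255.7 173.6] (248, 169, 16, 10) [ 0.7449 -0.1102] [ 0.7548 -0.1273]
roll [ 0.455 -0.133  0.05 ]
carton [0.448 0.125 0.05 ]
jar [0.611 0.349 0.07 ]
marker end [0.511 0.387 0.014]
marker end2 [0.546 0.496 0.014]
nose [0.6785 0.1421 0.045 ]
nose [0.6695 0.0327 0.045 ]
nose [ 0.665  -0.0765  0.045 ]
nose [ 0.659  -0.1856  0.045 ]
backtop [0.7847 0.1466 0.045 ]
backtop [ 0.7712 -0.1969  0.045 ]
```

View pics/rack0.png

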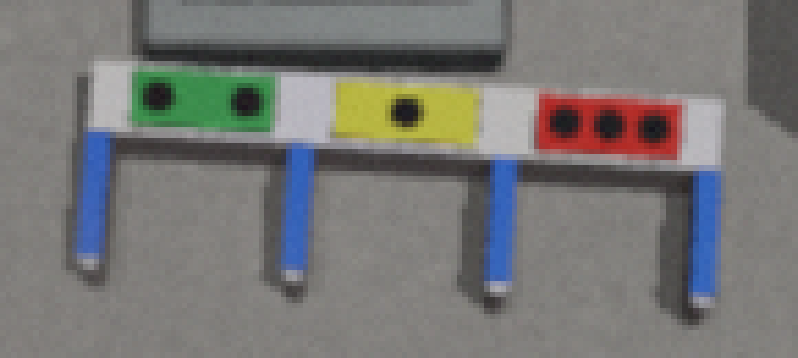

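Candidates in the top view:
- Yellow tub at (329,218), distinct from the yellow tag at (333,115).
- Green tub at (403,216). The pink look-alikes at (388,270), (460,280) and (450,228) are not meant.
- Red tub with three dots at (220,197).

The crop confirms the dot counts. The pockets from left to right are 2, 1, 3. I start with the yellow tub.

Call:
{"fn": "carry_out", "kwargs": {"series": [[[0.023, 0.063, 0, -0.0073], [0.023, 0.063, 0, -0.0073], [0.023, 0.063, 0, -0.0073], [0.023, 0.063, 0, -0.0073], [0.023, 0.063, 0, -0.0073], [0.023, 0.063, 0, -0.0073], [0.023, 0.063, 0, -0.0073], [0.023, 0.063, 0, -0.0073], [0.023, 0.063, 0, -0.0073], [0.023, 0.063, 0, -0.0073]]], "fingers": -0.18, "squeeze": 40}}

```text
time_s: 0.93
eef_pos: [0.3116, -0.1945, 0.2311]
orientation: [[-0.063, 0.998, 0.001], [0.998, 0.063, 0.0], [0.0, 0.001, -1.0]]
contact_force: [1.6, -0.1, 0.5]
finger_gap: 0.0504
```

Call:
{"fn": "carry_out", "kwargs": {"series": [[[0.023, 0.063, 0, -0.0073], [0.023, 0.063, 0, -0.0073], [0.023, 0.063, 0, -0.0073], [0.023, 0.063, 0, -0.0073], [0.023, 0.063, 0, -0.0073], [0, 0, 0, 0]]]}}

```text
time_s: 1.43
eef_pos: [0.3814, -0.0021, 0.2298]
orientation: [[0.045, 0.999, -0.002], [0.999, -0.045, 0.001], [0.001, -0.002, -1.0]]
contact_force: [-0.4, -0.8, -1.1]
finger_gap: 0.0504
```

Call:
{"fn": "carry_out", "kwargs": {"series": [[[0, -0.001, -0.058, 0], [0, -0.001, -0.058, 0], [0, -0.001, -0.058, 0], [0, -0.001, -0.058, 0], [0, -0.001, -0.058, 0], [0, 0, -0.058, 0], [0, 0, 0, 0]]]}}

```text
time_s: 2.02
eef_pos: [0.3761, -0.0115, 0.0152]
orientation: [[0.051, 0.999, -0.012], [0.999, -0.051, -0.002], [-0.003, -0.011, -1.0]]
contact_force: [-1.2, 0.3, -1.4]
finger_gap: 0.0504
```

Run:
```python
from h import *
im=arm.camera("wrist");cv2.imwrite("pics/w1.png",im[:,:,::-1])
im=arm.camera("top");cv2.imwrite("pics/t1.png",cv2.resize(im[90:310,140:540,::-1],(800,440),interpolation=cv2.INTER_CUBIC))
print(np.round(arm.get_state()["eef_pos"],4))
```

```text
[ 0.3804 -0.0108  0.0227]
```

View pics/w1.png

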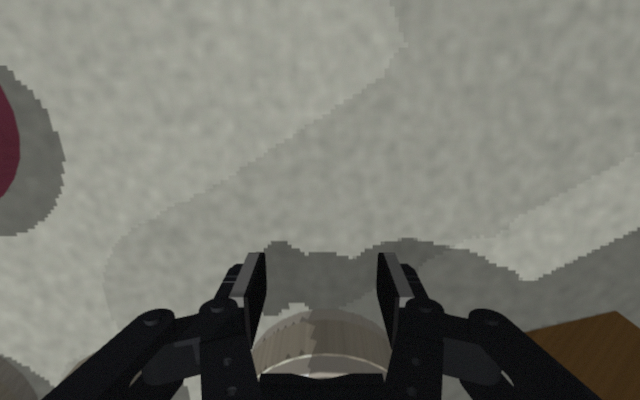

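View pics/t1.png

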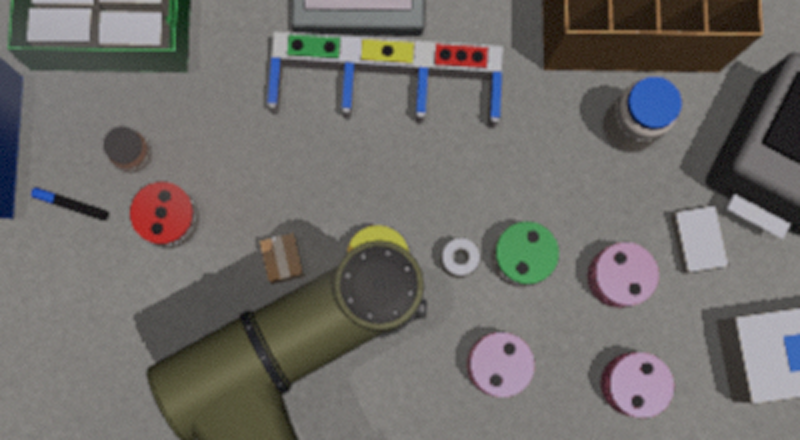

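Call:
{"fn": "carry_out", "kwargs": {"series": [[[0.008, 0.008, 0, 0], [0.0167, -0.0008, 0, 0], [0.0167, -0.0008, 0, 0], [0.0167, -0.0008, 0, 0], [0.0167, -0.0008, 0, 0], [0.0167, -0.0008, 0, 0], [0.0167, -0.0008, 0, 0], [0.0167, -0.0008, 0, 0], [0.0167, -0.0008, 0, 0], [0.0167, -0.0008, 0, 0]]]}}

```text
time_s: 2.95
eef_pos: [0.4782, -0.0091, 0.0254]
orientation: [[0.05, 0.999, 0.003], [0.999, -0.05, 0.001], [0.001, 0.003, -1.0]]
contact_force: [-2.0, 0.2, 1.6]
finger_gap: 0.0506
```

Call:
{"fn": "carry_out", "kwargs": {"series": [[[0.0167, -0.0008, 0, 0], [0.0167, -0.0008, 0, 0], [0.0167, -0.0008, 0, 0], [0.0167, -0.0008, 0, 0], [0.0167, -0.0008, 0, 0], [0.0167, -0.0008, 0, 0], [0.0167, -0.0008, 0, 0], [0.0167, -0.0008, 0, 0], [0.0083, -0.0004, 0, 0], [0.0, 0, 0, 0]]]}}

```text
time_s: 3.78
eef_pos: [0.563, -0.0134, 0.0243]
orientation: [[0.05, 0.999, 0.003], [0.999, -0.05, 0.0], [0.001, 0.003, -1.0]]
contact_force: [-0.1, -0.4, 0.6]
finger_gap: 0.0506
```

Run:
```python
from h import *
im=arm.camera("wrist");cv2.imwrite("pics/w2.png",im[:,:,::-1])
im=arm.camera("top");cv2.imwrite("pics/t2.png",cv2.resize(im[90:310,140:540,::-1],(800,440),interpolation=cv2.INTER_CUBIC))
print(np.round(arm.get_state()["eef_pos"],4))
for A,ct,e,bb in blobs(im,"yellow",40): print(A,np.round(ct,1),bb,np.round(ray("top",ct,.06),4)[:2])
```

```text
[ 0.5616 -0.0136  0.0234]
208.5 [333.2 115.1] (321, 110, 26, 11) [ 0.7571 -0.0242]
```

View pics/t2.png

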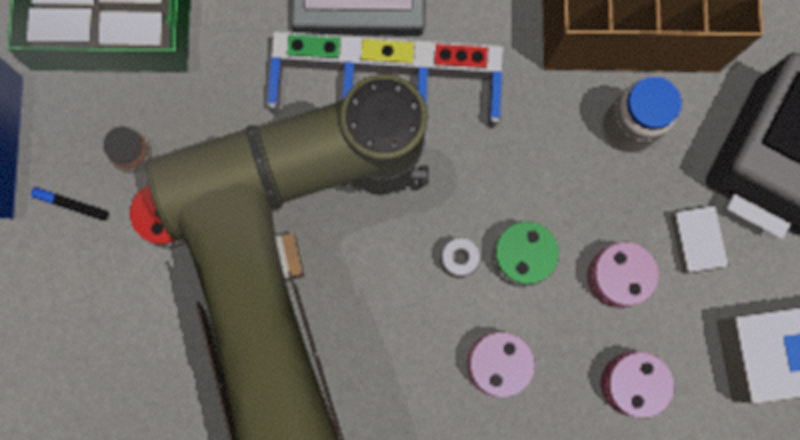

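View pics/w2.png

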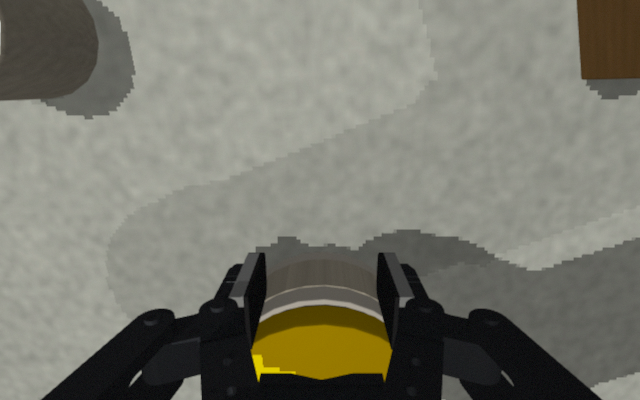

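Call:
{"fn": "carry_out", "kwargs": {"series": [[[0.0167, -0.0008, 0, 0], [0.0167, -0.0008, 0, 0], [0.0167, -0.0008, 0, 0], [0.0167, -0.0008, 0, 0], [0.0167, -0.0008, 0, 0], [0.0167, -0.0008, 0, 0], [0.0083, -0.0004, 0, 0], [0, 0, 0, 0]]]}}

```text
time_s: 4.55
eef_pos: [0.6265, -0.0169, 0.0227]
orientation: [[0.05, 0.999, 0.001], [0.999, -0.05, 0.0], [0.0, 0.001, -1.0]]
contact_force: [0.4, 0.3, -0.2]
finger_gap: 0.0503
```

Run:
```python
from h import *
im=arm.camera("side");cv2.imwrite("pics/s3.png",cv2.resize(im[120:320,150:470,::-1],(800,500),interpolation=cv2.INTER_CUBIC))
s=arm.get_state();print(np.round(s["eef_pos"],4),s["contact_force"])
```

```text
[ 0.6261 -0.0169  0.0226] [-0.02040736  0.22881221  0.11869469]
```

View pics/s3.png

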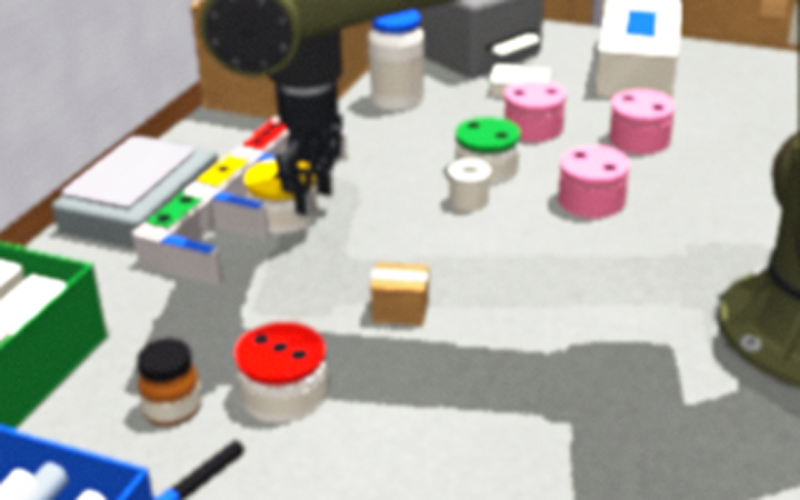

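Call:
{"fn": "carry_out", "kwargs": {"series": [[[0.005, -0.0003, 0, 0], [0.005, -0.0003, 0, 0], [0.005, -0.0003, 0, 0], [0.005, -0.0003, 0, 0], [0.005, -0.0003, 0, 0]]]}}

```text
time_s: 5.02
eef_pos: [0.6412, -0.0179, 0.0226]
orientation: [[0.05, 0.999, -0.0], [0.999, -0.05, 0.0], [0.0, -0.0, -1.0]]
contact_force: [-0.9, 0.5, 0.2]
finger_gap: 0.0509
```

Call:
{"fn": "carry_out", "kwargs": {"series": [[[0.004, -0.0002, 0, 0], [0.004, -0.0002, 0, 0]]]}}

```text
time_s: 5.18
eef_pos: [0.646, -0.0182, 0.0226]
orientation: [[0.05, 0.999, -0.0], [0.999, -0.05, 0.0], [0.0, -0.0, -1.0]]
contact_force: [-1.4, 0.6, 0.8]
finger_gap: 0.0503
```

Call:
{"fn": "carry_out", "kwargs": {"series": [[[0.004, -0.0002, 0, 0]]]}}

```text
time_s: 5.27
eef_pos: [0.6484, -0.0183, 0.0225]
orientation: [[0.05, 0.999, -0.0], [0.999, -0.05, 0.0], [0.0, -0.0, -1.0]]
contact_force: [-2.7, 0.2, 1.0]
finger_gap: 0.0502
```

Call:
{"fn": "carry_out", "kwargs": {"series": [[[0.003, -0.0001, 0, 0]]]}}

```text
time_s: 5.35
eef_pos: [0.6492, -0.0184, 0.0223]
orientation: [[0.05, 0.999, -0.003], [0.999, -0.05, -0.0], [-0.0, -0.003, -1.0]]
contact_force: [-11.3, 1.9, 7.3]
finger_gap: 0.0506
```

Call:
{"fn": "carry_out", "kwargs": {"series": [[[0.003, -0.0001, 0, 0]]]}}

```text
time_s: 5.43
eef_pos: [0.6493, -0.0185, 0.0223]
orientation: [[0.05, 0.999, -0.007], [0.999, -0.05, -0.0], [-0.001, -0.007, -1.0]]
contact_force: [-20.6, 2.8, 11.3]
finger_gap: 0.0503
```

Call:
{"fn": "carry_out", "kwargs": {"series": [[[0.002, -0.0001, 0, 0]]]}}

```text
time_s: 5.52
eef_pos: [0.6493, -0.0185, 0.0223]
orientation: [[0.05, 0.999, -0.009], [0.999, -0.05, -0.001], [-0.001, -0.009, -1.0]]
contact_force: [-23.4, 3.9, 14.3]
finger_gap: 0.0503
```

Call:
{"fn": "carry_out", "kwargs": {"series": [[[-0.017, 0.0008, 0, 0], [-0.033, 0.0017, 0, 0], [-0.033, 0.0017, 0, 0], [-0.033, 0.0017, 0, 0], [0, 0, 0.066, 0], [0, 0, 0.066, 0], [0, 0, 0.066, 0], [0, 0, 0, 0]]]}}

```text
time_s: 6.18
eef_pos: [0.5876, -0.0152, 0.1519]
orientation: [[0.05, 0.999, 0.016], [0.999, -0.05, 0.0], [0.001, 0.016, -1.0]]
contact_force: [0.5, -0.9, 2.5]
finger_gap: 0.0504
```

Call:
{"fn": "carry_out", "kwargs": {"series": [[[-0.041, -0.05, 0, 0.016], [-0.041, -0.05, 0, 0.016], [-0.041, -0.05, 0, 0.016], [-0.041, -0.05, 0, 0.016], [-0.041, -0.05, 0, 0.016], [-0.041, -0.05, 0, 0.016], [-0.041, -0.05, 0, 0.016], [-0.031, -0.045, 0, 0.015], [0, 0, 0, 0]]]}}

```text
time_s: 6.93
eef_pos: [0.3903, -0.2553, 0.1419]
orientation: [[-0.34, 0.94, 0.001], [0.94, 0.34, -0.001], [-0.002, 0.001, -1.0]]
contact_force: [1.2, 0.4, 0.1]
finger_gap: 0.0504
```

Run:
```python
from h import *
s=arm.get_state();print(np.round(s["eef_pos"],4),np.degrees(np.arctan2(s["orientation"][1][1],s["orientation"][0][1])))
im=arm.camera("top");cv2.imwrite("pics/t4.png",cv2.resize(im[90:310,140:540,::-1],(800,440),interpolation=cv2.INTER_CUBIC))
for c in("yellow","green"):
  for A,ct,e,bb in blobs(im,c,40): print(A,np.round(ct,1),bb,np.round(ray("top",ct,.06),4)[:2])
s=arm.get_state();print(np.round(s["eef_pos"],4))
```

```text
[ 0.3903 -0.2553  0.1419] 19.884372299308293
920.5 [332.2 129.5] (317, 110, 31, 41) [ 0.7131 -0.0218]
205.0 [296.5 112.9] (284, 108, 26, 11) [0.7622 0.0842]
381.5 [192.   78.9] (146, 49, 88, 67) [0.8627 0.3977]
[ 0.3916 -0.2539  0.1417]
```

View pics/t4.png

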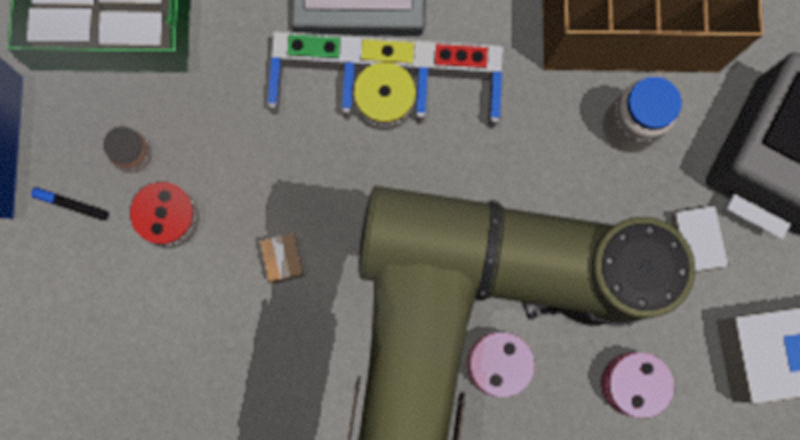

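Call:
{"fn": "carry_out", "kwargs": {"series": [[[0, 0, -0.05, 0], [0, 0, -0.05, 0], [0, 0, -0.05, 0], [0, 0, -0.049, 0], [0, 0, 0, 0]]]}}

```text
time_s: 7.4
eef_pos: [0.3895, -0.2499, 0.0156]
orientation: [[-0.341, 0.94, -0.009], [0.94, 0.341, 0.004], [0.007, -0.007, -1.0]]
contact_force: [-0.6, 1.0, -0.6]
finger_gap: 0.0508
```

Call:
{"fn": "carry_out", "kwargs": {"series": [[[0.0165, 0.0064, 0, 0], [0.0165, 0.0064, 0, 0], [0.0165, 0.0064, 0, 0], [0.0165, 0.0064, 0, 0], [0.0165, 0.0064, 0, 0], [0.0165, 0.0064, 0, 0], [0.0165, 0.0064, 0, 0], [0.0165, 0.0064, 0, 0], [0.0165, 0.0064, 0, 0], [0.0165, 0.0064, 0, 0]]]}}

```text
time_s: 8.23
eef_pos: [0.4925, -0.2131, 0.0219]
orientation: [[-0.342, 0.94, -0.0], [0.94, 0.342, 0.0], [0.0, -0.0, -1.0]]
contact_force: [-2.6, -0.6, 2.1]
finger_gap: 0.0504
```

Call:
{"fn": "carry_out", "kwargs": {"series": [[[0.0165, 0.0064, 0, 0], [0, 0, 0, 0], [-0.017, -0.006, 0, 0], [-0.017, -0.006, 0, 0], [0, 0, 0, 0]]]}}

```text
time_s: 8.65
eef_pos: [0.4791, -0.2173, 0.0214]
orientation: [[-0.341, 0.94, -0.001], [0.94, 0.341, 0.001], [0.001, -0.0, -1.0]]
contact_force: [0.2, 1.4, 0.1]
finger_gap: 0.0505
```

Run:
```python
from h import *
s=arm.get_state();print(np.round(s["eef_pos"],4),s["contact_force"])
im=arm.camera("top");cv2.imwrite("pics/t5.png",cv2.resize(im[90:310,140:540,::-1],(800,440),interpolation=cv2.INTER_CUBIC))
for c in("green",):
  for A,ct,e,bb in blobs(im,c,40): print(A,np.round(ct,1),bb,np.round(ray("top",ct,.06),4)[:2])
im=arm.camera("side");cv2.imwrite("pics/s5.png",cv2.resize(im[120:320,150:470,::-1],(800,500),interpolation=cv2.INTER_CUBIC))
```

```text
[ 0.4791 -0.2173  0.0214] [0.17972842 1.41784623 0.12117872]
206.0 [296.4 112.9] (284, 108, 26, 11) [0.7623 0.0843]
412.5 [191.9  79.3] (146, 49, 88, 67) [0.8616 0.3977]
```

View pics/t5.png

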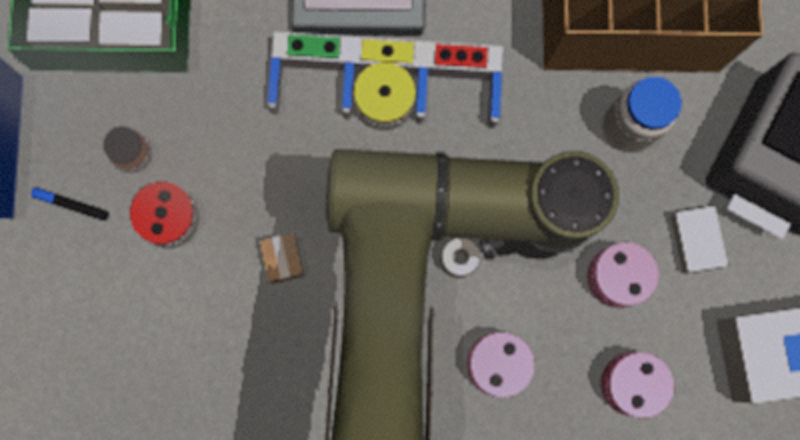

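View pics/s5.png

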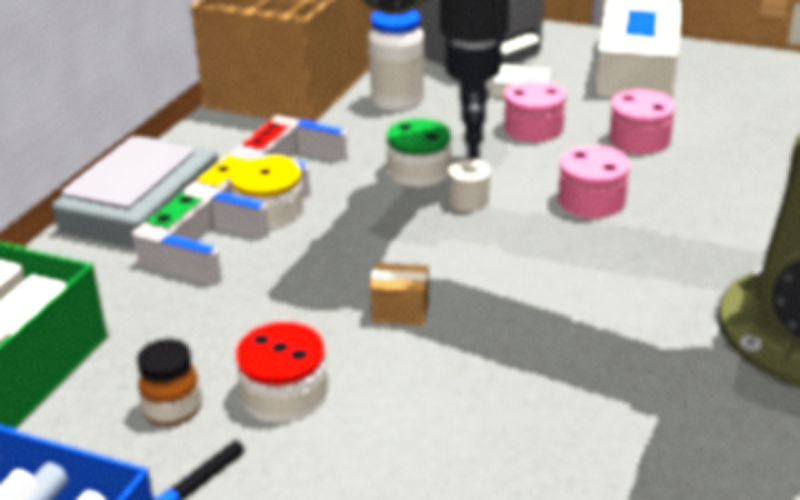

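Call:
{"fn": "carry_out", "kwargs": {"series": [[[0.0067, -0.0108, 0, 0.0385], [0.0067, -0.0108, 0, 0.0385], [0.0067, -0.0108, 0, 0.0385], [0.0067, -0.0108, 0, 0.0385], [0.0137, -0.006, 0, 0.0385], [0.0137, -0.006, 0, 0.0385], [0.0137, -0.006, 0, 0.0385], [0.0137, -0.006, 0, 0.0385], [0.0137, -0.006, 0, 0.038], [0, 0, 0, 0]]]}}

```text
time_s: 9.58
eef_pos: [0.539, -0.2613, 0.0218]
orientation: [[-0.991, 0.13, 0.0], [0.13, 0.991, -0.0], [-0.0, -0.0, -1.0]]
contact_force: [-0.6, -0.5, 0.1]
finger_gap: 0.0502
```

Run:
```python
from h import *
s=arm.get_state();print(np.round(s["eef_pos"],4),s["contact_force"],np.degrees(np.arctan2(s["orientation"][1][1],s["orientation"][0][1])))
im=arm.camera("side");cv2.imwrite("pics/s6.png",cv2.resize(im[120:320,150:470,::-1],(800,500),interpolation=cv2.INTER_CUBIC))
for A,ct,e,bb in blobs(im,"green",60): print("side",A,np.round(ct,1),bb,np.round(ray("side",ct,.06),4)[:2])
```

```text
[ 0.539  -0.2613  0.0218] [-0.62180142 -0.50564767  0.14544163] 82.5101165237491
side 7405.0 [126.1 258.2] (58, 213, 134, 90) [0.8368 0.416 ]
side 116.5 [218.7 203.7] (209, 197, 20, 14) [0.7581 0.1053]
side 237.0 [317.4 173.9] (306, 167, 24, 14) [ 0.5446 -0.1786]
```

View pics/s6.png

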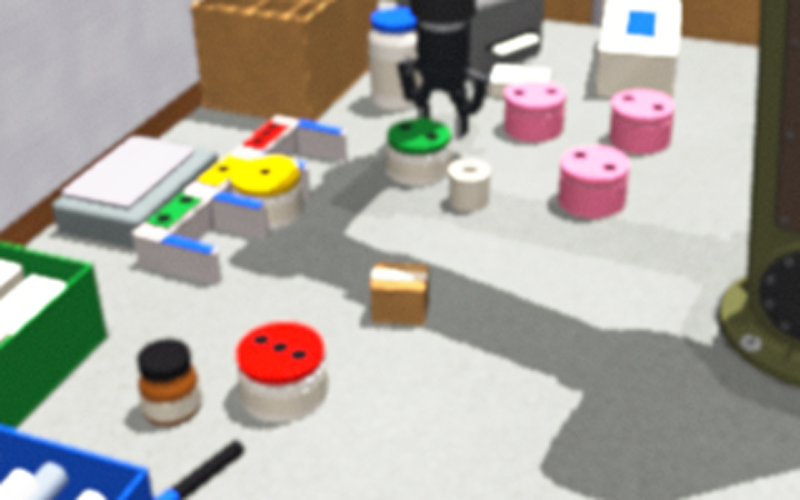

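Call:
{"fn": "carry_out", "kwargs": {"series": [[[0.0022, 0.0167, 0, 0], [0.0032, 0.025, 0, 0], [0.0032, 0.025, 0, 0], [0.0032, 0.025, 0, 0], [0.0032, 0.025, 0, 0], [0.0032, 0.025, 0, 0], [0.0032, 0.025, 0, 0], [0.0032, 0.025, 0, 0], [0.0032, 0.025, 0, 0], [0.0032, 0.025, 0, 0]]]}}

```text
time_s: 10.47
eef_pos: [0.5562, -0.1147, 0.0219]
orientation: [[-0.99, 0.138, -0.0], [0.138, 0.99, -0.0], [0.0, -0.0, -1.0]]
contact_force: [0.0, -0.1, -0.2]
finger_gap: 0.05
```

Run:
```python
from h import *
im=arm.camera("side");cv2.imwrite("pics/s7.png",cv2.resize(im[120:320,150:470,::-1],(800,500),interpolation=cv2.INTER_CUBIC))
for A,ct,e,bb in blobs(im,"green",60): print("side",A,np.round(ct,1),bb,np.round(ray("side",ct,.06),4)[:2]+[.001,-.0145])
```

```text
side 7403.0 [126.1 258.2] (58, 213, 134, 90) [0.8378 0.4015]
side 115.5 [218.7 203.7] (209, 197, 20, 14) [0.759  0.0909]
side 300.0 [300.  189.9] (287, 181, 28, 17) [ 0.5587 -0.0712]
```

View pics/s7.png

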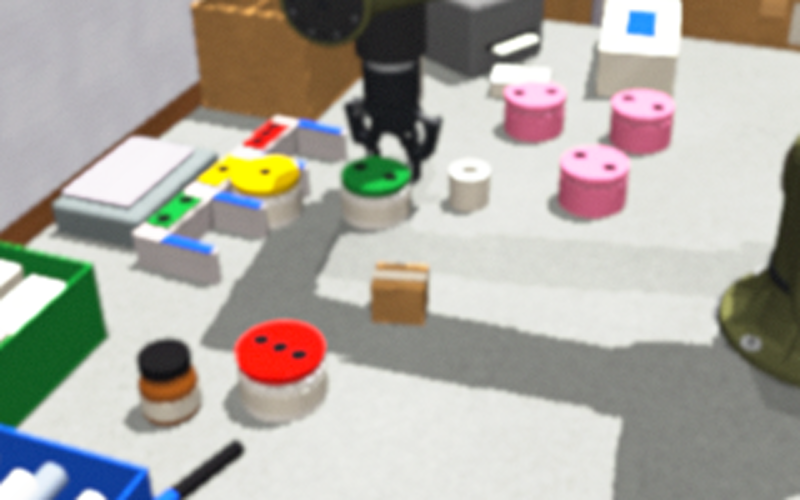

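Call:
{"fn": "carry_out", "kwargs": {"series": [[[0.0032, 0.025, 0, 0], [0.0032, 0.025, 0, 0], [0.0032, 0.025, 0, 0], [0.0032, 0.025, 0, 0], [0.0032, 0.025, 0, 0], [0.0032, 0.025, 0, 0], [0.0032, 0.025, 0, 0], [0.0032, 0.025, 0, 0], [0.0032, 0.025, 0, 0], [0.003, 0.0167, 0, 0]]]}}

```text
time_s: 11.35
eef_pos: [0.5756, 0.0306, 0.022]
orientation: [[-0.991, 0.136, 0.0], [0.136, 0.991, 0.0], [-0.0, 0.0, -1.0]]
contact_force: [-0.2, -1.7, -0.5]
finger_gap: 0.0504
```

Call:
{"fn": "carry_out", "kwargs": {"series": [[[0.001, 0.015, 0, 0], [0, 0, 0, 0], [-0.0025, -0.0167, 0, 0], [-0.0025, -0.0167, 0, 0], [0, 0, 0, 0]]]}}

```text
time_s: 11.77
eef_pos: [0.573, 0.0161, 0.0218]
orientation: [[-0.991, 0.136, -0.001], [0.136, 0.991, -0.0], [0.001, -0.0, -1.0]]
contact_force: [0.6, -0.0, 0.0]
finger_gap: 0.0504
```

Run:
```python
from h import *
s=arm.get_state();print(np.round(s["eef_pos"],4),s["contact_force"],np.degrees(np.arctan2(s["orientation"][1][1],s["orientation"][0][1])))
im=arm.camera("side");cv2.imwrite("pics/s8.png",cv2.resize(im[120:320,150:470,::-1],(800,500),interpolation=cv2.INTER_CUBIC))
for A,ct,e,bb in blobs(im,"green",60): print("side",A,np.round(ct,1),bb,np.round(ray("side",ct,.06),4)[:2]+[.001,-.0145])
im=arm.camera("top");cv2.imwrite("pics/t8.png",cv2.resize(im[90:310,140:540,::-1],(800,440),interpolation=cv2.INTER_CUBIC))
for A,ct,e,bb in blobs(im,"green",60): print("top",A,np.round(ct,1),bb,np.round(ray("top",ct,.06),4)[:2])
```

```text
[0.573  0.0161 0.0218] [ 0.57083197 -0.02240529  0.00825221] 82.15522467667675
side 7402.0 [126.1 258.1] (58, 213, 134, 90) [0.8383 0.4011]
side 397.0 [272.9 213.4] (258, 204, 30, 19) [0.5796 0.0848]
side 116.5 [218.7 203.7] (209, 197, 20, 14) [0.7591 0.0908]
top 89.0 [294.6 183.3] (284, 179, 22, 9) [0.551 0.085]
top 205.0 [296.4 112.9] (284, 108, 26, 11) [0.7623 0.0844]
top 381.5 [192.1  79. ] (146, 49, 88, 67) [0.8625 0.3974]
```

View pics/t8.png

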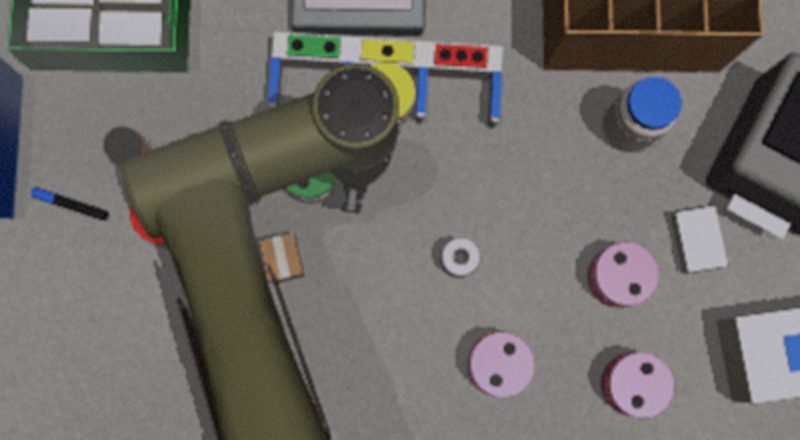

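Call:
{"fn": "carry_out", "kwargs": {"series": [[[-0.0128, 0.0056, 0, -0.0394], [-0.0128, 0.0056, 0, -0.0394], [-0.0128, 0.0056, 0, -0.0394], [-0.0128, 0.0056, 0, -0.0394], [-0.0128, 0.0056, 0, -0.0394], [-0.0128, 0.0056, 0, -0.0394], [-0.0025, 0.015, 0, -0.0394], [-0.0025, 0.015, 0, -0.0394], [-0.0025, 0.015, 0, -0.0394], [-0.0025, 0.015, 0, -0.0394]]]}}

```text
time_s: 12.7
eef_pos: [0.5214, 0.0745, 0.022]
orientation: [[-0.19, 0.982, 0.0], [0.982, 0.19, 0.0], [0.0, 0.0, -1.0]]
contact_force: [-0.3, -0.2, 0.4]
finger_gap: 0.0506
```

Call:
{"fn": "carry_out", "kwargs": {"series": [[[-0.0025, 0.015, 0, -0.0394], [-0.0025, 0.015, 0, -0.0394], [0, 0, 0, 0]]]}}

```text
time_s: 12.95
eef_pos: [0.5184, 0.0932, 0.022]
orientation: [[0.054, 0.999, 0.0], [0.999, -0.054, 0.001], [0.001, 0.0, -1.0]]
contact_force: [-0.2, 0.5, 0.7]
finger_gap: 0.0505
```

Run:
```python
from h import *
s=arm.get_state();print(np.round(s["eef_pos"],4),s["contact_force"],np.degrees(np.arctan2(s["orientation"][1][1],s["orientation"][0][1])))
im=arm.camera("side");cv2.imwrite("pics/s9.png",cv2.resize(im[120:320,150:470,::-1],(800,500),interpolation=cv2.INTER_CUBIC))
for A,ct,e,bb in blobs(im,"green",60): print("side",A,np.round(ct,1),bb,np.round(ray("side",ct,.06),4)[:2]+[.001,-.0145])
im=arm.camera("top");cv2.imwrite("pics/t9.png",cv2.resize(im[90:310,140:540,::-1],(800,440),interpolation=cv2.INTER_CUBIC))
for A,ct,e,bb in blobs(im,"green",60): print("top",A,np.round(ct,1),bb,np.round(ray("top",ct,.06),4)[:2])
```

```text
[0.5184 0.0932 0.022 ] [-0.1763216   0.45279611  0.6567132 ] -3.103117190562882
side 7404.0 [126.1 258.1] (58, 213, 134, 90) [0.8383 0.4011]
side 293.0 [269.5 213.5] (258, 205, 22, 18) [0.5885 0.0888]
side 115.5 [218.7 203.7] (209, 197, 20, 14) [0.759  0.0909]
top 204.5 [296.5 112.9] (284, 108, 26, 11) [0.7623 0.0842]
top 368.0 [192.6  79.3] (146, 50, 88, 66) [0.8618 0.3959]
```

View pics/s9.png

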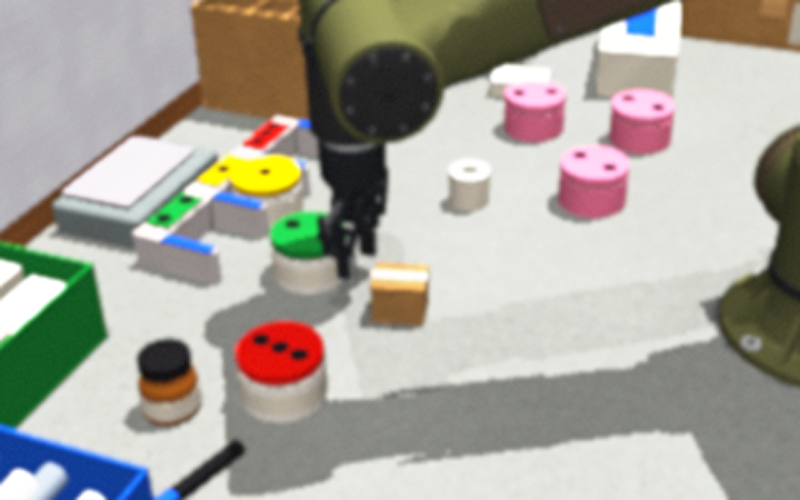

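Call:
{"fn": "carry_out", "kwargs": {"series": [[[0.0176, 0.0019, 0, 0], [0.0176, 0.0019, 0, 0], [0.0176, 0.0019, 0, 0], [0.0167, -0.0008, 0, 0], [0.0167, -0.0008, 0, 0], [0.0167, -0.0008, 0, 0], [0.0167, -0.0008, 0, 0], [0.0167, -0.0008, 0, 0], [0.0167, -0.0008, 0, 0], [0.0083, -0.0004, 0, 0]]]}}

```text
time_s: 13.88
eef_pos: [0.6158, 0.0917, 0.0217]
orientation: [[0.047, 0.999, -0.001], [0.999, -0.047, -0.0], [-0.0, -0.001, -1.0]]
contact_force: [-2.7, 0.2, 1.1]
finger_gap: 0.0503
```

Run:
```python
from h import *
s=arm.get_state();print(np.round(s["eef_pos"],4),s["contact_force"])
im=arm.camera("side");cv2.imwrite("pics/s10.png",cv2.resize(im[120:320,150:470,::-1],(800,500),interpolation=cv2.INTER_CUBIC))
```

```text
[0.6158 0.0917 0.0217] [-2.65139843  0.23272883  1.1485162 ]
```

View pics/s10.png

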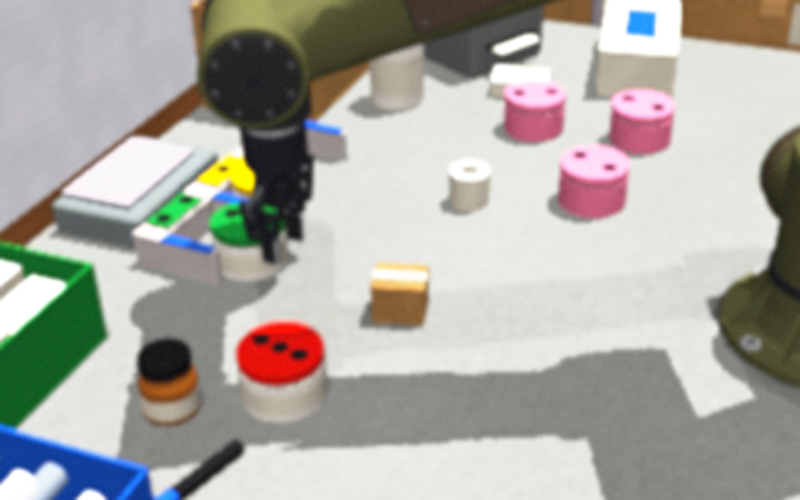

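Call:
{"fn": "carry_out", "kwargs": {"series": [[[0.008, 0.001, 0, 0], [0.008, 0.001, 0, 0], [0.008, -0.0004, 0, 0], [0.008, -0.0004, 0, 0], [0.007, -0.0003, 0, 0], [0.007, -0.0003, 0, 0], [0.005, -0.0003, 0, 0]]]}}

```text
time_s: 14.52
eef_pos: [0.6463, 0.0929, 0.0218]
orientation: [[0.049, 0.999, -0.0], [0.999, -0.049, 0.0], [0.0, -0.0, -1.0]]
contact_force: [-0.8, -1.4, -0.8]
finger_gap: 0.0504
```

Call:
{"fn": "carry_out", "kwargs": {"series": [[[0.004, -0.0002, 0, 0], [0.004, -0.0002, 0, 0]]]}}

```text
time_s: 14.68
eef_pos: [0.6509, 0.0926, 0.0218]
orientation: [[0.05, 0.999, -0.0], [0.999, -0.05, 0.0], [0.0, -0.0, -1.0]]
contact_force: [-0.6, 0.5, -0.3]
finger_gap: 0.0505
```

Call:
{"fn": "carry_out", "kwargs": {"series": [[[0.003, -0.0001, 0, 0]]]}}

```text
time_s: 14.77
eef_pos: [0.6527, 0.0925, 0.0218]
orientation: [[0.05, 0.999, -0.0], [0.999, -0.05, 0.0], [0.0, -0.0, -1.0]]
contact_force: [-1.5, 0.6, -0.3]
finger_gap: 0.0502
```

Call:
{"fn": "carry_out", "kwargs": {"series": [[[0.003, -0.0001, 0, 0]]]}}

```text
time_s: 14.85
eef_pos: [0.6544, 0.0925, 0.0219]
orientation: [[0.05, 0.999, -0.0], [0.999, -0.05, 0.0], [0.0, -0.0, -1.0]]
contact_force: [-0.9, -0.1, -0.9]
finger_gap: 0.0505
```

Call:
{"fn": "carry_out", "kwargs": {"series": [[[0.003, -0.0001, 0, 0]]]}}

```text
time_s: 14.93
eef_pos: [0.655, 0.0923, 0.0216]
orientation: [[0.05, 0.999, -0.003], [0.999, -0.05, -0.0], [-0.0, -0.003, -1.0]]
contact_force: [-11.3, -0.3, 5.9]
finger_gap: 0.0505
```

Call:
{"fn": "carry_out", "kwargs": {"series": [[[0.003, -0.0001, 0, 0]]]}}

```text
time_s: 15.02
eef_pos: [0.6552, 0.0924, 0.0216]
orientation: [[0.049, 0.999, -0.006], [0.999, -0.049, -0.001], [-0.001, -0.006, -1.0]]
contact_force: [-21.1, 2.4, 10.5]
finger_gap: 0.0503
```

Call:
{"fn": "carry_out", "kwargs": {"series": [[[0.002, -0.0001, 0, 0]]]}}

```text
time_s: 15.1
eef_pos: [0.6552, 0.0923, 0.0216]
orientation: [[0.049, 0.999, -0.009], [0.999, -0.049, -0.001], [-0.002, -0.009, -1.0]]
contact_force: [-24.1, 2.4, 12.5]
finger_gap: 0.0506
```

Call:
{"fn": "carry_out", "kwargs": {"series": [[[-0.017, 0.0008, 0, 0], [-0.033, 0.0017, 0, 0], [-0.033, 0.0017, 0, 0], [-0.037, 0.0019, 0, 0], [0, 0, 0.06, 0], [0, 0, 0.06, 0], [0, 0, 0.05, 0], [0, 0, 0, 0]]]}}

```text
time_s: 15.77
eef_pos: [0.5907, 0.0966, 0.133]
orientation: [[0.049, 0.999, 0.013], [0.999, -0.049, 0.003], [0.004, 0.013, -1.0]]
contact_force: [0.8, 0.5, 2.1]
finger_gap: 0.0503
```

Call:
{"fn": "carry_out", "kwargs": {"series": [[[-0.0103, 0.0291, 0, 0.0392], [-0.0103, 0.0291, 0, 0.0392], [-0.0103, 0.0291, 0, 0.0392], [-0.0103, 0.0291, 0, 0.0392], [-0.0103, 0.0291, 0, 0.0392], [-0.0103, 0.0291, 0, 0.0392], [-0.0103, 0.0291, 0, 0.0392], [-0.0103, 0.0291, 0, 0.0392], [-0.0103, 0.0291, 0, 0.0392], [-0.0103, 0.0291, 0, 0.0392]]]}}

```text
time_s: 16.6
eef_pos: [0.5252, 0.2717, 0.1242]
orientation: [[-0.928, 0.373, 0.001], [0.373, 0.928, 0.001], [-0.001, 0.001, -1.0]]
contact_force: [-0.5, -0.6, -0.0]
finger_gap: 0.0504
```

Call:
{"fn": "carry_out", "kwargs": {"series": [[[-0.0103, 0.0291, 0, 0.0392], [-0.0103, 0.0291, 0, 0.0392], [-0.0103, 0.0291, 0, 0.0392], [-0.0103, 0.0291, 0, 0.0392], [-0.0103, 0.0291, 0, 0.0392], [0, 0, 0, 0], [0, 0, 0, 0]]]}}

```text
time_s: 17.18
eef_pos: [0.4942, 0.3587, 0.1239]
orientation: [[-0.974, -0.225, 0.0], [-0.225, 0.974, 0.0], [-0.0, 0.0, -1.0]]
contact_force: [0.4, -0.1, -0.6]
finger_gap: 0.0503
```

Run:
```python
from h import *
s=arm.get_state();print(np.round(s["eef_pos"],4),s["contact_force"],np.degrees(np.arctan2(s["orientation"][1][1],s["orientation"][0][1])))
im=arm.camera("wrist");cv2.imwrite("pics/w11.png",im[:,:,::-1])
im=arm.camera("top");cv2.imwrite("pics/t11.png",cv2.resize(im[90:310,140:540,::-1],(800,440),interpolation=cv2.INTER_CUBIC))
HUE["red"]=(0,6,150,90)
for c in ("green","yellow","red"):
  for A,ct,e,bb in blobs(im,c,60): print(c,A,np.round(ct,1),bb,np.round(ray("top",ct,.06),4)[:2])
```

```text
[0.4942 0.3587 0.1239] [ 0.4286854  -0.14259391 -0.63750402] 103.00506535041085
green 902.0 [294.7 126.9] (279, 108, 31, 40) [0.7194 0.0884]
green 398.0 [192.  79.] (146, 49, 88, 67) [0.8625 0.3977]
yellow 917.5 [332.2 129.5] (317, 110, 31, 41) [ 0.713  -0.0218]
red 673.5 [219.9 196.4] (205, 182, 31, 30) [0.5098 0.2982]
red 199.0 [370.  117.5] (358, 113, 25, 10) [ 0.7513 -0.1326]
```

View pics/t11.png

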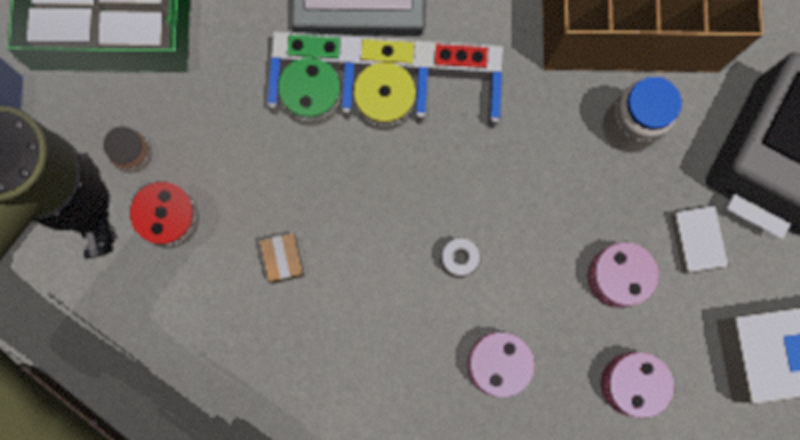

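View pics/w11.png

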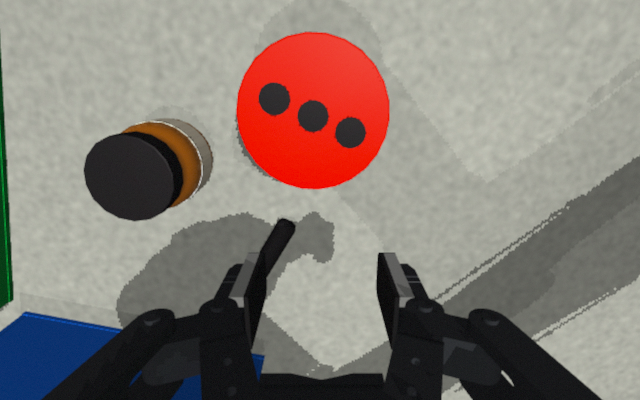

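Run:
```python
from h import *
im=cv2.imread("pics/w11.png")[:,:,::-1].copy()
for A,ct,e,bb in blobs(im,"red",500): print(A,np.round(ct,1),np.round(ray("wrist",ct,.06),4))
for uv in[(287,219),(265,268),(292,224)]: print(np.round(ray("wrist",uv,.012),4))
for uv in[(264,355),(28,312)]: print("bin",np.round(ray("wrist",uv,.06),4))
```

```text
18438.0 [312.5 110.2] [0.5145 0.293  0.06  ]
[0.5166 0.382  0.012 ]
[0.5259 0.4288 0.012 ]
[0.5119 0.3853 0.012 ]
bin [0.5115 0.4719 0.06  ]
bin [0.6799 0.4723 0.06  ]
```

Call:
{"fn": "carry_out", "kwargs": {"series": [[[0, -0.002, -0.035, 0], [0, 0, -0.035, 0], [0, 0, -0.03, 0], [0, 0, -0.025, 0], [0, 0, -0.02, 0], [0, 0, -0.013, 0], [0, 0, -0.004, 0], [0, 0, 0, 0]]]}}

```text
time_s: 17.95
eef_pos: [0.4945, 0.3563, 0.0265]
orientation: [[-0.975, -0.224, -0.0], [-0.224, 0.975, -0.001], [0.0, -0.0, -1.0]]
contact_force: [-0.2, -0.2, -0.2]
finger_gap: 0.0505
```

Run:
```python
from h import *
s=arm.get_state();print(np.round(s["eef_pos"],4),s["contact_force"])
im=arm.camera("side");cv2.imwrite("pics/s12.png",cv2.resize(im[120:320,150:470,::-1],(800,500),interpolation=cv2.INTER_CUBIC))
```

```text
[0.4945 0.3563 0.0265] [-0.1770614  -0.23418484 -0.2398736 ]
```

View pics/s12.png

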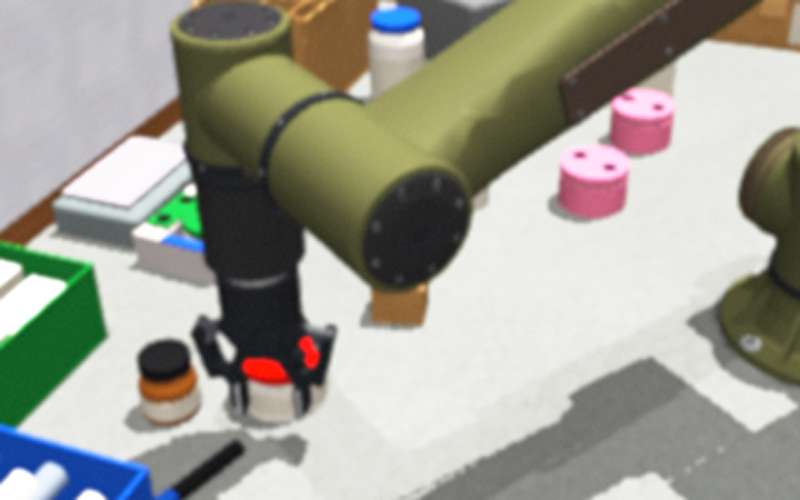

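Call:
{"fn": "carry_out", "kwargs": {"series": [[[0.005, -0.012, 0, 0], [0.005, -0.012, 0, 0], [0.0089, -0.0203, 0, 0], [0.0089, -0.0203, 0, 0], [0.0089, -0.0203, 0, 0], [0.0089, -0.0203, 0, 0], [0.0089, -0.0203, 0, 0], [0.0089, -0.0203, 0, 0]]]}}

```text
time_s: 18.67
eef_pos: [0.5331, 0.2679, 0.027]
orientation: [[-0.974, -0.225, 0.0], [-0.225, 0.974, 0.0], [-0.0, 0.0, -1.0]]
contact_force: [-1.0, 2.4, 2.3]
finger_gap: 0.0506
```

Run:
```python
from h import *
s=arm.get_state();print(np.round(s["eef_pos"],4),s["contact_force"])
im=arm.camera("side");cv2.imwrite("pics/s13.png",cv2.resize(im[120:320,150:470,::-1],(800,500),interpolation=cv2.INTER_CUBIC))
```

```text
[0.5331 0.2679 0.027 ] [-1.03114375  2.36011072  2.25986939]
```

View pics/s13.png

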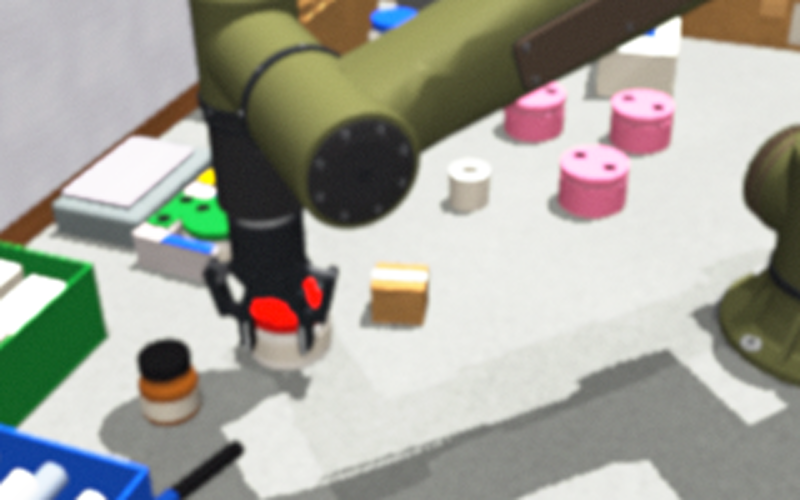

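Call:
{"fn": "carry_out", "kwargs": {"series": [[[0.0089, -0.0203, 0, 0], [0.0089, -0.0203, 0, 0], [0.0089, -0.0203, 0, 0], [0.0089, -0.0203, 0, 0], [0.0089, -0.0203, 0, 0], [0.0089, -0.0203, 0, 0], [0.0007, -0.0227, 0, 0], [0.0007, -0.0227, 0, 0], [0.0007, -0.0227, 0, 0], [0.0007, -0.0227, 0, 0]]]}}

```text
time_s: 19.55
eef_pos: [0.5658, 0.1401, 0.0265]
orientation: [[-0.974, -0.225, -0.001], [-0.225, 0.974, -0.0], [0.001, -0.0, -1.0]]
contact_force: [0.4, 0.7, -0.2]
finger_gap: 0.0504
```

Call:
{"fn": "carry_out", "kwargs": {"series": [[[0.0007, -0.0227, 0, 0], [0.0007, -0.0227, 0, 0], [0.0007, -0.0227, 0, 0], [0.0007, -0.0227, 0, 0], [0.0007, -0.0227, 0, 0], [0.0007, -0.0227, 0, 0]]]}}

```text
time_s: 20.05
eef_pos: [0.5686, 0.0585, 0.0266]
orientation: [[-0.974, -0.225, -0.0], [-0.225, 0.974, -0.0], [0.0, -0.0, -1.0]]
contact_force: [0.4, 1.4, -0.5]
finger_gap: 0.0506
```

Run:
```python
from h import *
s=arm.get_state();print(np.round(s["eef_pos"],4),s["contact_force"])
im=arm.camera("side");cv2.imwrite("pics/s14.png",cv2.resize(im[120:320,150:470,::-1],(800,500),interpolation=cv2.INTER_CUBIC))
im=arm.camera("top");cv2.imwrite("pics/t14.png",cv2.resize(im[90:310,140:540,::-1],(800,440),interpolation=cv2.INTER_CUBIC))
```

```text
[0.5686 0.0585 0.0266] [ 0.37954878  1.36686179 -0.49012679]
```

View pics/s14.png

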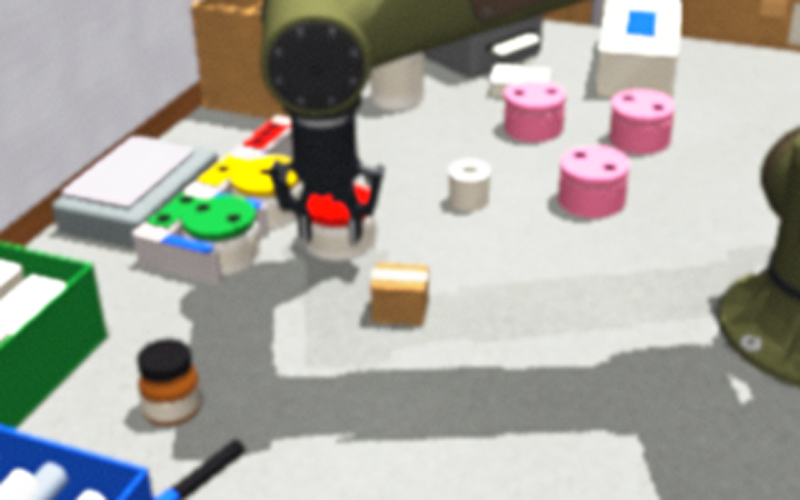

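View pics/t14.png

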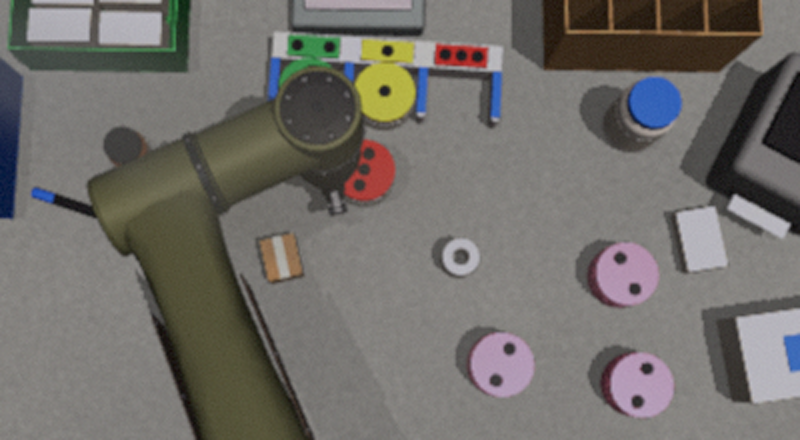

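Call:
{"fn": "carry_out", "kwargs": {"series": [[[0.0007, -0.0227, 0, 0], [0.0007, -0.0227, 0, 0], [0.0007, -0.0227, 0, 0], [0.0007, -0.0227, 0, 0], [0.0007, -0.0227, 0, 0], [0.0007, -0.0227, 0, 0], [0.0007, -0.0227, 0, 0], [0.0007, -0.0227, 0, 0], [0.0007, -0.0227, 0, 0], [0.0007, -0.0227, 0, 0]]]}}

```text
time_s: 20.98
eef_pos: [0.5729, -0.0776, 0.0268]
orientation: [[-0.974, -0.225, 0.0], [-0.225, 0.974, 0.0], [-0.0, -0.0, -1.0]]
contact_force: [-0.6, 2.0, 1.3]
finger_gap: 0.05
```

Call:
{"fn": "carry_out", "kwargs": {"series": [[[0, 0, 0, 0], [-0.004, 0.0163, 0, 0], [-0.004, 0.0163, 0, 0], [0, 0, 0, 0]]]}}

```text
time_s: 21.32
eef_pos: [0.5676, -0.055, 0.0265]
orientation: [[-0.974, -0.226, -0.0], [-0.226, 0.974, 0.0], [0.0, 0.0, -1.0]]
contact_force: [0.0, -0.3, -0.1]
finger_gap: 0.0505
```

Run:
```python
from h import *
s=arm.get_state();print(np.round(s["eef_pos"],4),s["contact_force"])
im=arm.camera("side");cv2.imwrite("pics/s15.png",cv2.resize(im[120:320,150:470,::-1],(800,500),interpolation=cv2.INTER_CUBIC))
im=arm.camera("top");cv2.imwrite("pics/t15.png",cv2.resize(im[90:310,140:540,::-1],(800,440),interpolation=cv2.INTER_CUBIC))
HUE["red"]=(0,6,150,90)
for A,ct,e,bb in blobs(im,"red",60): print("top",A,np.round(ct,1),bb,np.round(ray("top",ct,.06),4)[:2])
```

```text
[ 0.5676 -0.055   0.0265] [ 0.01439845 -0.27979043 -0.12059779]
top 454.5 [371.  175.4] (356, 160, 28, 29) [ 0.5775 -0.1353]
top 199.0 [370.  117.5] (358, 113, 25, 10) [ 0.7513 -0.1326]
```

View pics/t15.png

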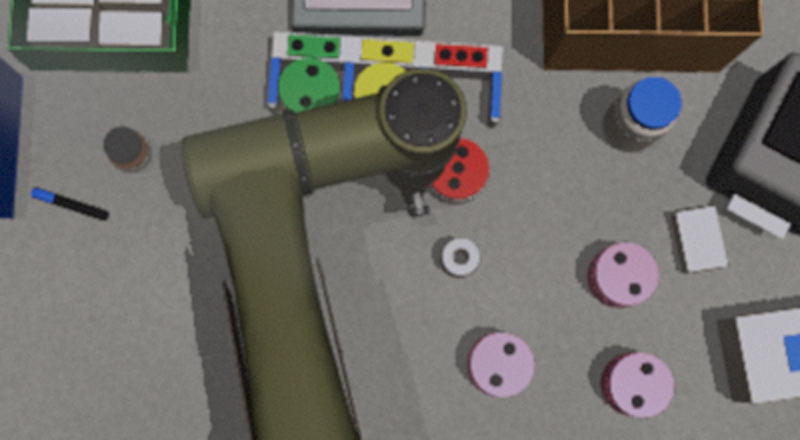

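Call:
{"fn": "carry_out", "kwargs": {"series": [[[-0.0122, -0.0063, 0, 0.0374], [-0.0122, -0.0063, 0, 0.0374], [-0.0122, -0.0063, 0, 0.0374], [-0.0122, -0.0063, 0, 0.0374], [-0.0122, -0.0063, 0, 0.0374], [-0.0042, -0.01375, 0, 0.0374], [-0.0042, -0.01375, 0, 0.0374], [-0.0042, -0.01375, 0, 0.0374], [-0.0042, -0.01375, 0, 0.0374], [-0.0042, -0.01375, 0, 0.0374]]]}}

```text
time_s: 22.25
eef_pos: [0.5188, -0.1169, 0.0268]
orientation: [[-0.162, -0.987, 0.0], [-0.987, 0.162, -0.0], [0.0, -0.0, -1.0]]
contact_force: [0.0, 0.8, 0.2]
finger_gap: 0.0506
```

Call:
{"fn": "carry_out", "kwargs": {"series": [[[-0.0042, -0.01375, 0, 0.0374], [0, 0, 0, 0], [0, 0, 0, 0]]]}}

```text
time_s: 22.5
eef_pos: [0.5163, -0.125, 0.0267]
orientation: [[-0.055, -0.998, 0.0], [-0.998, 0.055, -0.0], [0.0, -0.0, -1.0]]
contact_force: [0.2, 0.6, 0.9]
finger_gap: 0.0502
```

Run:
```python
from h import *
s=arm.get_state();print(np.round(s["eef_pos"],4),s["contact_force"],np.degrees(np.arctan2(s["orientation"][1][1],s["orientation"][0][1])))
im=arm.camera("side");cv2.imwrite("pics/s16.png",cv2.resize(im[120:320,150:470,::-1],(800,500),interpolation=cv2.INTER_CUBIC))
im=arm.camera("wrist");cv2.imwrite("pics/w16.png",im[:,:,::-1])
HUE["red"]=(0,6,150,90)
for A,ct,e,bb in blobs(im,"red",400): print("w",A,np.round(ct,1),bb,np.round(ray("wrist",ct,.06),4)[:2])
```

```text
[ 0.5163 -0.125   0.0267] [0.15117292 0.61676372 0.88708359] 176.83186037888325
w 60378.0 [320.4 118.4] (178, 0, 286, 255) [ 0.5864 -0.1293]
```

View pics/w16.png

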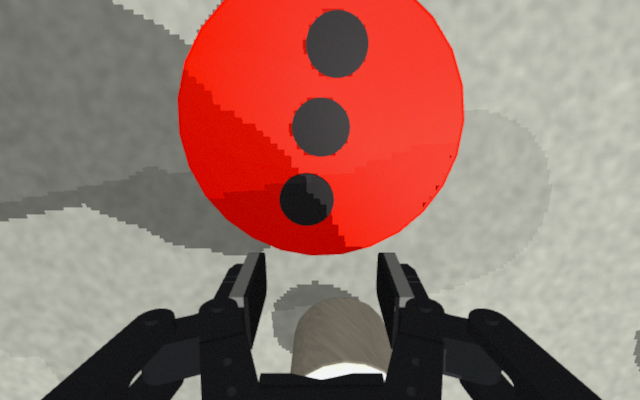

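View pics/s16.png

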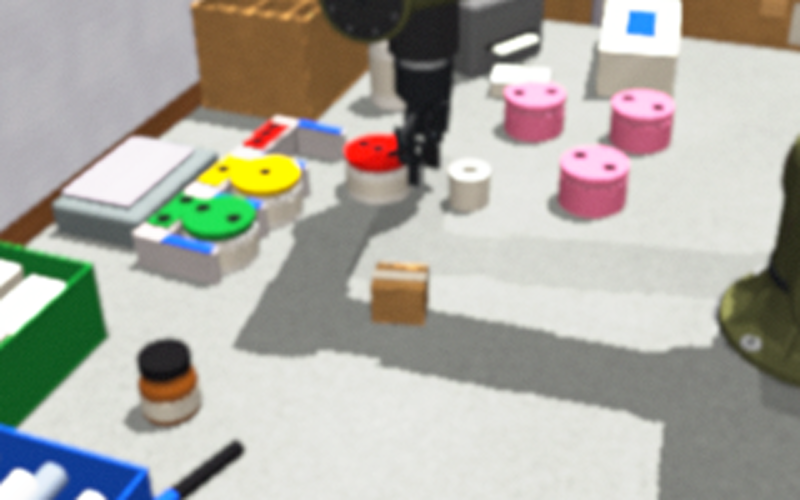

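Call:
{"fn": "carry_out", "kwargs": {"series": [[[0.0182, 0.0004, 0, 0], [0.0182, 0.0004, 0, 0], [0.0182, 0.0002, 0, 0], [0.0182, 0.0001, 0, 0], [0.0167, -0.0008, 0, 0], [0.0167, -0.0008, 0, 0], [0.0167, -0.0008, 0, 0], [0.0167, -0.0008, 0, 0], [0.0083, -0.0004, 0, 0], [0, 0, 0, 0]]]}}

```text
time_s: 23.43
eef_pos: [0.6057, -0.1262, 0.0263]
orientation: [[-0.052, -0.999, -0.0], [-0.999, 0.052, -0.0], [0.0, 0.0, -1.0]]
contact_force: [0.6, -0.4, -0.3]
finger_gap: 0.0504
```

Run:
```python
from h import *
s=arm.get_state();print(np.round(s["eef_pos"],4),s["contact_force"])
im=arm.camera("side");cv2.imwrite("pics/s17.png",cv2.resize(im[120:320,150:470,::-1],(800,500),interpolation=cv2.INTER_CUBIC))
im=arm.camera("wrist");cv2.imwrite("pics/w17.png",im[:,:,::-1])
```

```text
[ 0.6057 -0.1262  0.0263] [ 0.55593506 -0.35120585 -0.32652107]
```

View pics/w17.png

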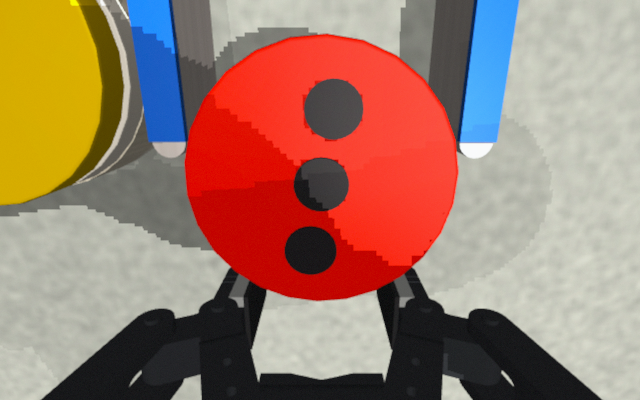

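Centred between the walls. Pushing home.

Call:
{"fn": "carry_out", "kwargs": {"series": [[[0.01, -0.0006, 0, 0], [0.01, -0.0006, 0, 0], [0.01, -0.0006, 0, 0], [0.01, -0.0006, 0, 0], [0.007, -0.0004, 0, 0], [0.005, -0.0003, 0, 0]]]}}

```text
time_s: 24.03
eef_pos: [0.6367, -0.1286, 0.0265]
orientation: [[-0.052, -0.999, -0.0], [-0.999, 0.052, -0.0], [0.0, 0.0, -1.0]]
contact_force: [-0.8, 0.3, -0.2]
finger_gap: 0.0504
```

Call:
{"fn": "carry_out", "kwargs": {"series": [[[0.003, -0.0001, 0, 0], [0.003, -0.0001, 0, 0]]]}}

```text
time_s: 24.2
eef_pos: [0.64, -0.1286, 0.0265]
orientation: [[-0.052, -0.999, -0.0], [-0.999, 0.052, -0.0], [0.0, 0.0, -1.0]]
contact_force: [-0.8, 0.8, 0.0]
finger_gap: 0.0503
```

Call:
{"fn": "carry_out", "kwargs": {"series": [[[0.003, -0.0001, 0, 0]]]}}

```text
time_s: 24.28
eef_pos: [0.6417, -0.1286, 0.0266]
orientation: [[-0.052, -0.999, -0.0], [-0.999, 0.052, -0.0], [0.0, 0.0, -1.0]]
contact_force: [-1.3, 0.1, -0.4]
finger_gap: 0.0501
```

Call:
{"fn": "carry_out", "kwargs": {"series": [[[0.003, -0.0001, 0, 0]]]}}

```text
time_s: 24.37
eef_pos: [0.6432, -0.1287, 0.0266]
orientation: [[-0.051, -0.999, -0.001], [-0.999, 0.051, -0.0], [0.0, 0.001, -1.0]]
contact_force: [-8.1, 0.2, 1.6]
finger_gap: 0.0503
```

Call:
{"fn": "carry_out", "kwargs": {"series": [[[0.003, -0.0001, 0, 0]]]}}

```text
time_s: 24.45
eef_pos: [0.6433, -0.1288, 0.0263]
orientation: [[-0.052, -0.999, -0.005], [-0.999, 0.052, -0.0], [0.0, 0.005, -1.0]]
contact_force: [-13.8, 2.1, 5.6]
finger_gap: 0.0501
```

Call:
{"fn": "carry_out", "kwargs": {"series": [[[0.003, -0.0001, 0, 0]]]}}

```text
time_s: 24.53
eef_pos: [0.6434, -0.1289, 0.0263]
orientation: [[-0.052, -0.999, -0.009], [-0.999, 0.052, -0.0], [0.001, 0.009, -1.0]]
contact_force: [-21.9, 3.9, 9.2]
finger_gap: 0.0505
```

Call:
{"fn": "carry_out", "kwargs": {"series": [[[-0.015, 0.0008, 0, 0], [-0.033, 0.0017, 0, 0], [-0.033, 0.0017, 0, 0], [-0.033, 0.0017, 0, 0], [0, 0, 0.066, 0], [0, 0, 0.066, 0], [0, 0, 0.066, 0], [0, 0, 0, 0]]]}}

```text
time_s: 25.2
eef_pos: [0.5827, -0.1264, 0.1567]
orientation: [[-0.051, -0.999, 0.016], [-0.999, 0.051, -0.003], [0.002, -0.016, -1.0]]
contact_force: [1.7, -0.7, 2.2]
finger_gap: 0.0504
```

Call:
{"fn": "carry_out", "kwargs": {"series": [[[-0.03, -0.03, 0.04, 0], [-0.03, -0.03, 0.04, 0], [-0.03, -0.03, 0.04, 0], [-0.04, -0.04, 0, 0], [-0.04, -0.04, 0, 0], [-0.04, -0.04, 0, 0], [-0.04, -0.04, 0, 0], [0, -0.06, 0, 0], [0, -0.06, 0, 0], [0, 0, 0, 0]]]}}

```text
time_s: 26.03
eef_pos: [0.4276, -0.3516, 0.2169]
orientation: [[-0.056, -0.998, -0.0], [-0.998, 0.056, -0.001], [0.001, 0.0, -1.0]]
contact_force: [0.0, 1.3, -1.0]
finger_gap: 0.0504
```

Run:
```python
from h import *
s=arm.get_state();print(np.round(s["eef_pos"],4),s["contact_force"])
im=arm.camera("top");cv2.imwrite("pics/t18.png",cv2.resize(im[90:310,140:540,::-1],(800,440),interpolation=cv2.INTER_CUBIC))
cv2.imwrite("pics/t18b.png",cv2.resize(im[95:170,260:405,::-1],None,fx=5.5,fy=5.5,interpolation=cv2.INTER_NEAREST))
im=arm.camera("side");cv2.imwrite("pics/s18.png",cv2.resize(im[120:320,150:470,::-1],(800,500),interpolation=cv2.INTER_CUBIC))
```

```text
[ 0.4276 -0.3516  0.2169] [ 0.01916694  1.3063602  -1.04879035]
```

View pics/t18.png

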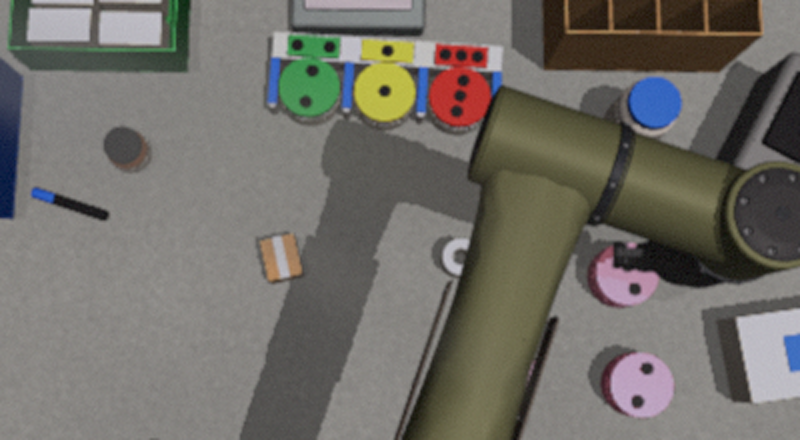

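View pics/t18b.png

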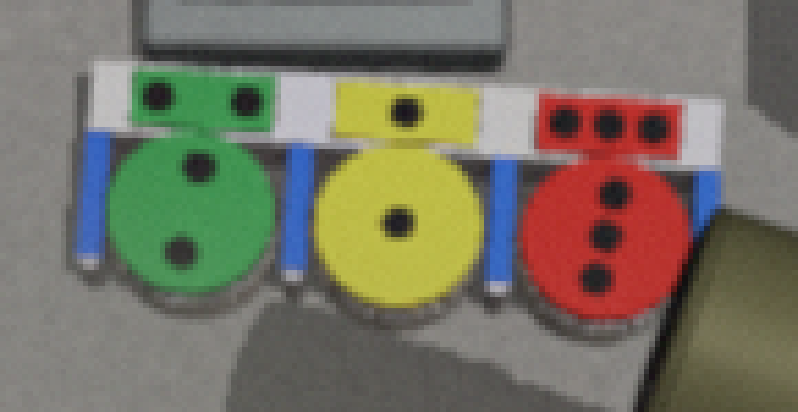

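View pics/s18.png

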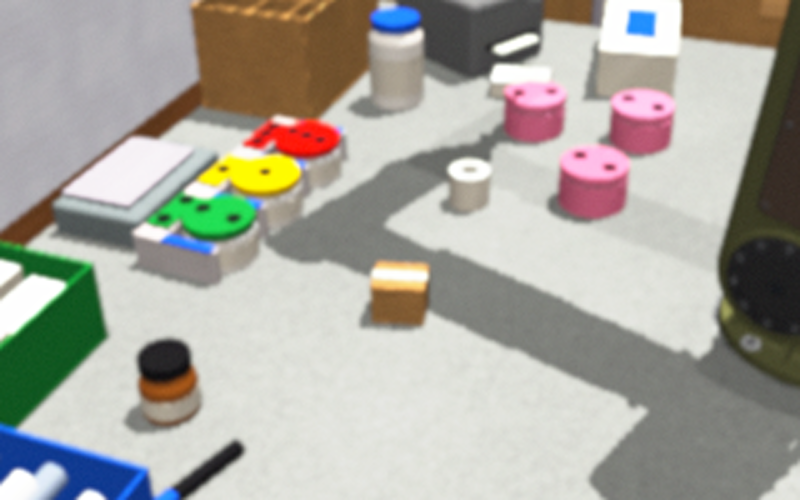

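```bash
python3 -c "
from bench import arm
print(arm.get_state()['time_s'],arm.get_state()['contact_force']);print(arm.finish_job())"
```

```text
26.1333 [-0.11050138  1.07176648 -0.48198194]
the job is handed in; nothing more can be done
None
```

All three tubs are in their pockets and the job is handed in, at 26.1 s of the 72 s allowed. I slid the yellow tub into the middle pocket, then the green into the left one, then the red into the right one. The half-open fingers cradled each tub, and I pushed it until the force rose against the back of the pocket.

**Last checks**
- **Home:** the push force rose to about 22 to 24 N with the tool stopped. The stops were at x = 0.649, 0.655 and 0.643 m, in line with the rack's slight turn. The last top and side pictures show all three tubs upright, equally deep and next to matching tags.
- **Bystanders:** the roll, carton, jar, marker and pink tubs look unmoved. The canister and cards were partly behind the arm in the last top view, but look in place from the side. I compared these by eye and did not measure them.
- **Robot:** it ended raised at z = 0.217 m, touching nothing, with about 1 N of residual force reading.

**Disagreement:** the top and side views differed by up to about 15 mm in y on the tub lids. The wrist and top views differed by about 5 mm on the red tub's starting place. The side view is the coarser one, so I steered mainly by the top view and the cradle contact, and all three tubs went in without catching on the pocket walls.

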